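Seat the index plate on the arbor stand

TASK

Two dark plates with bail handles lie on the inspection table. Pick up the index plate, the one that has a square slot beside its central bore, and lower it onto the arbor stand so that the shaft comes up through the bore and the anti-rotation pin through the slot. Lower it until it lies flat on the seat rather than dropping it, let go, and leave the plain plate and the red surface gauge where they are.

Things in the scene. Friction and masses are not known exactly. Their poses are not given: they have to be found in the camera images.
- index_plate: Loose dark plate, 150 (x) by 110 (y) by 10 mm, 0.4 to 0.65 kg, flat on the table. Origin: centre of its underside, on the axis of its 36 mm through bore. Square through slot, 30 (x) by 32 (y) mm, centred 48 mm out along +x. Steel bail handle over the bore: bar along y, 94 mm long, 14 mm square, centre 80 mm above the underside, on posts at y -40 and +40; grip its middle, fingers closing along x.
- stand: Fixed grey base 150 (x) by 110 (y) mm with a flat steel seat 132 by 92 mm, 40 mm above the table. Origin: at table height under the shaft, at the base's centre. Shaft 18 mm thick, 45 mm above the seat, tapered tip. Pin 10 mm thick, 25 mm above the seat, 48 mm out along +x. Seated, the index plate's origin is 40 mm above this one and its +x along this +x; play about 9 mm and 10 degrees.
- plain_plate: Bystander, loose: same metal, outline, bore, handle, origin and axes as the index plate, but no slot. The two plates lie on either side of the stand, either way round.
- surface_gauge: Bystander, loose, 1.6 kg: red cast base 85 by 60 by 30 mm with an upright steel post to 220 mm above the table and a thin scriber arm near its top that reaches about 70 mm out. Origin: centre of the base's underside. It stands at the robot's left, beyond the plate on that side.
There are look-alikes about, which are no part of the job. What is shaped like the index_plate but turquoise or yellow is not meant.

How it is judged:
By the outcome, as a careful person would: the job done as asked, in the order asked, and still so for the second after the job is handed in, with the robot touching nothing.
It also fails if it takes over 35 s, if anything falls off the work surface, if the arm or the gripper's body presses on something with over 40 N, if the wrist force passes 120 N, or if a joint passes its speed limit or range.

ROBOT

A 7-joint arm with a two-finger parallel gripper is mounted at the origin on the work surface. World frame = base frame: x ahead of the robot, y to its left, z up, the work surface at z = 0. Lengths are in m, angles in rad, forces in N, time in s.
With the tool pointing down it reaches from about 0.375 to 0.925 m from the base axis. Payload 3.1 kg.
Tool frame: the origin (TCP) lies between the finger pads; the fingertips stand 19 mm ahead of it and the grasp point (between the pads) is the TCP; z points along the fingers, y is the line along which they close (so a half turn about z gives the same grasp; the last joint's range is limited). The gripper opens to 85 mm and grips with 20 to 120 N. Pads are 22 mm wide; open, the fingers measure 114 mm over their backs; the gripper's body (76 mm by 85 mm) begins 54 mm behind the grasp point. The pads swing forward as they close: fully open they stand 13 mm farther back than shut.
Start: joints at [1.044, 0.383, 0.044, 1.598, -0.018, 1.161, -0.05], TCP at [0.27, -0.591, 0.25] pointing down, gripper open.
Joint ranges: [-2.61, 2.61], [-0.41, 2.15], [-1.48, 1.57], [0, 2.5], [-1.57, 4.71], [0.05, 1.97], [-2.85, 2.85]. Speed limits (rad/s): [2.79, 2.79, 3.14, 3.14, 3.14, 3.14, 3.14].

INTERFACE

Orientations are given as a unit quaternion [x, y, z, w].
In Python, from bench import move_ptp, movel, move_j, move_gripper, pause, inverse_kinematics, read_camera, camera_params, MotionError, sign_off, look_for, tip_of, read_time_s, read_qpos, read_joint_vel, read_effort, read_eef_pos, read_tcp_rot, read_ft_force, read_ft_torque, read_finger_gap, read_grasp_force gives the robot as it stands. Calls block until the motion is done:
- move_ptp(position, orientation): joint-space move of the TCP to a pose.
- movel(position, orientation=None, speed=0.15): straight line of the TCP; orientation=None keeps the orientation; speed is the mean speed in m/s.
- move_j(angles): joint-space move.
- move_gripper(opening, effort=None): finger opening in m; effort is the grip in N (None keeps the last); returns when the fingers have stopped.
- pause(seconds).
- inverse_kinematics(position, orientation): joint angles nearest the present ones, or None.
- read_camera(name): name is "scene" or "top" or "wrist"; returns the picture (384x512x3 uint8, red, green, blue); there is no depth.
- camera_params(name): a dict with "K" (3x3 intrinsics, pixels), "camera_from_world" (4x4, takes a point from world to camera coordinates). Camera axes: x right, y down, z forward; pixel columns grow to the right and rows downward; lengths in m; the calibration is good to about 2 mm. A picture is of the moment at which its call begins: read the wrist's pose just before it. camera_params takes no time and is no camera call; for the wrist camera it gives the pose at the moment of the call.
A pose or a line that the arm cannot do raises MotionError and nothing moves.
- sign_off(): hands the job in; it is judged then, once.
Trained networks look in the newest picture that a camera, given by its name, has taken for a name from the list of things; names that differ only in an ending like _2 or _b are one class to them, and where a whole thing is asked for, a point or a joint stands for the part that bears it (a point fixed in the world has none). Each returns a list of dicts, best first, with "confidence" (0 to 1); they miss things now and then, are a little off and sometimes report something else, mostly with a low value. They report only what shows in the picture. A call takes as long as a camera call. They do not tell look-alikes from the thing itself.
- look_for(camera, name): "at" ([column, row] in pixels, amid what is visible of it).
- tip_of(camera, name): "at" ([column, row] in pixels: a listed point, or the origin of a listed thing).
Readings, each from a call of its own:
- read_time_s(): time.
- read_qpos(): joint angles.
- read_joint_vel(): joint speeds.
- read_effort(): joint torques, N m.
- read_eef_pos(): TCP position.
- read_tcp_rot(): TCP orientation.
- read_ft_force(): force on the tool from outside, world axes, zero at the start.
- read_ft_torque(): the same for the moment, N m.
- read_finger_gap(): finger opening in m.
- read_grasp_force(): force on a finger pad.
Only numpy, scipy, OpenCV 4.12 (cv2) and the standard library are available. Lean on these libraries where they do the work, as an engineer would, in place of code of your own. Each camera call takes 0.05 s, during which the arm holds its last target. There are 200 camera calls.

## Working session

There is one attempt and no reset: what is moved stays moved. The work goes in short steps, each a Python script; the robot and the scene stay as the last script left them, time stands still between calls to the robot, and variables do not carry over. Pictures are saved under pics/ and viewed, at most 10 in all, crops included, and the job is handed in when it is done.

```bash
mkdir -p pics; ls; cat > h.py <<'E'
import numpy as np, cv2
from bench import *
from scipy.spatial.transform import Rotation as R
def ray(cam,px,z,P=None):
    P=P or camera_params(cam); K=np.array(P["K"]); T=np.array(P["camera_from_world"])
    d=T[:3,:3].T@np.linalg.inv(K)@[px[0],px[1],1]; c=-T[:3,:3].T@T[:3,3]
    return c+d*(z-c[2])/d[2]
def proj(cam,p,P=None):
    P=P or camera_params(cam); K=np.array(P["K"]); T=np.array(P["camera_from_world"])
    q=K@(T[:3,:3]@np.array(p)+T[:3,3]); return q[:2]/q[2]
def save(im,n): cv2.imwrite(f"pics/{n}.png",im[...,::-1])
E
python3 - <<'E'
from h import *
for c in ("top","scene"):
    im=read_camera(c); save(im,c+"1")
    for n in ("index_plate","plain_plate","stand","surface_gauge"):
        for f,z in ((look_for,.01),(tip_of,0)):
            for r in f(c,n): print(c,n,f.__name__,np.round(r["at"]),round(r["confidence"],2),ray(c,r["at"],z).round(3)[:2])
a=cv2.imread("pics/top1.png"); cv2.imwrite("pics/top1b.png",cv2.resize(a,(800,600),interpolation=cv2.INTER_CUBIC))
P=camera_params("top"); T=np.array(P["camera_from_world"]); print(-T[:3,:3].T@T[:3,3]); print(read_tcp_rot(),read_eef_pos(),read_time_s())
E
```

```text
pics
top index_plate call [286. 115.] 0.97 [0.715 0.008]
top index_plate call [177. 127.] 0.88 [0.682 0.344]
top index_plate call [157. 267.] 0.66 [0.258 0.398]
top index_plate call [204. 199.] 0.58 [0.456 0.26 ]
top index_plate call [207. 197.] 0.86 [0.465 0.252]
top index_plate call [284. 116.] 0.8 [0.715 0.011]
top index_plate call [179. 133.] 0.68 [0.665 0.338]
top index_plate call [158. 268.] 0.55 [0.256 0.397]
top plain_plate call [377. 191.] 0.93 [ 0.472 -0.26 ]
top plain_plate call [379. 186.] 0.61 [ 0.49  -0.272]
top stand call [278. 181.] 0.75 [0.509 0.036]
top stand call [279. 184.] 0.83 [0.499 0.032]
top surface_gauge call [102. 167.] 0.64 [0.56 0.57]
top surface_gauge call [112. 173.] 0.61 [0.543 0.543]
scene index_plate call [166. 221.] 0.85 [ 0.713 -0.001]
scene index_plate call [378. 210.] 0.84 [0.246 0.403]
scene index_plate call [293. 221.] 0.79 [0.453 0.256]
scene index_plate call [173. 134.] 0.67 [ 0.471 -0.285]
scene index_plate call [257. 292.] 0.59 [0.683 0.344]
scene index_plate call [293. 229.] 0.92 [0.466 0.27 ]
scene index_plate call [171. 224.] 0.91 [0.706 0.009]
scene index_plate call [260. 287.] 0.9 [0.665 0.336]
scene index_plate call [372. 212.] 0.8 [0.257 0.393]
scene plain_plate call [174. 135.] 0.62 [ 0.473 -0.28 ]
scene plain_plate call [176. 139.] 0.77 [ 0.474 -0.268]
scene stand call [227. 191.] 0.91 [0.512 0.036]
scene stand call [229. 193.] 0.68 [0.509 0.04 ]
scene surface_gauge call [358. 307.] 0.91 [0.532 0.551]
scene surface_gauge call [354. 311.] 0.87 [0.544 0.547]
[0.32340151 0.11412598 1.12194078]
[9.77101453e-01 2.12773940e-01 1.76881584e-05 2.36580771e-05] [ 0.27028244 -0.59116367  0.25030077] 0.9
```

View pics/top1b.png

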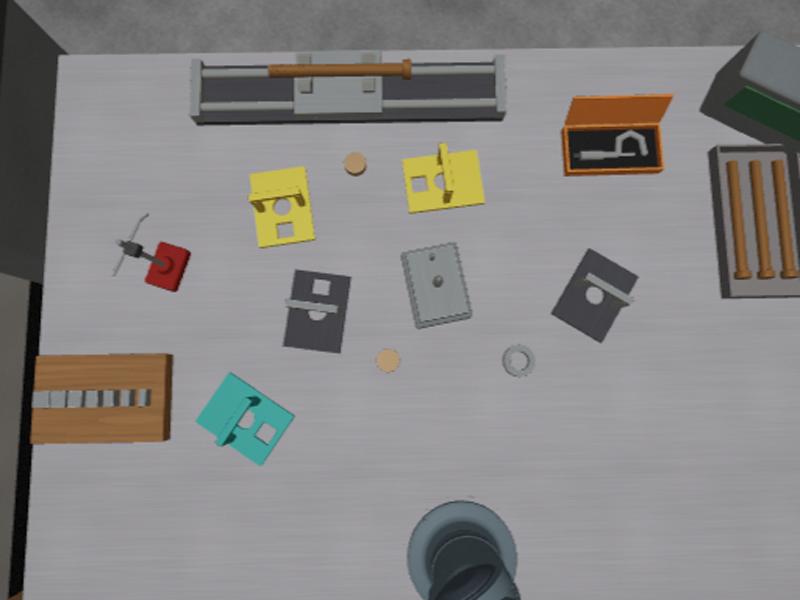

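View pics/scene1.png

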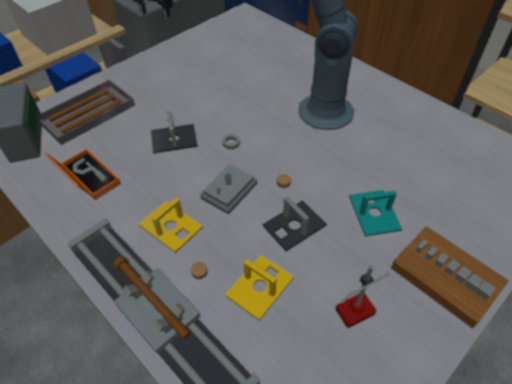

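Top view (800×600 scale): the dark plate at (317,311) on the left has a square slot at (321,287), so it is the index plate. The plain dark plate is at (595,295) and the stand at (437,284), with its pin at (432,257) and shaft at (438,281). The gauge is at (167,265). Next I'll fit the outlines and take wrist views from closer in.

```bash
cat >> h.py <<'E'
def down(yaw):  # tool z down, tool y (closing) along world heading yaw
    y=np.array([np.cos(yaw),np.sin(yaw),0]); z=np.array([0,0,-1.]); x=np.cross(y,z)
    return R.from_matrix(np.c_[x,y,z]).as_quat()
def quad(cam,im,seed,cond,z,P=None):
    """min-area rect (world, plane z) of the colour blob around seed"""
    m=cond(im.astype(int)).astype(np.uint8); m=cv2.morphologyEx(m,cv2.MORPH_CLOSE,np.ones((5,5)))
    n,l,s,c=cv2.connectedComponentsWithStats(m)
    k=1+np.argmin(np.linalg.norm(c[1:]-seed,axis=1)+1e4*(s[1:,4]<400))
    pts=np.argwhere(l==k)[:,::-1]
    w=np.array([ray(cam,p,z,P)[:2] for p in pts])
    (cx,cy),sz,a=cv2.minAreaRect((w*1000).astype(np.float32))
    return np.array([cx,cy])/1000,sz,a
E
python3 - <<'E'
from h import *
im=cv2.imread("pics/top1.png")[...,::-1]
for s in ([203,199],[381,189]): print(quad("top",im,s,lambda i:(i.max(2)<95),.01))
k=800/512
for n,p,z in (("slot",(321,287),.01),("bore",(318,314),.01),("shaft",(438,281),.085),("pin",(432,257),.065)):
    print(n,ray("top",np.array(p)/k,z).round(4))
c=[ray("top",np.array(p)/k,.04)[:2] for p in ((402,252),(457,243),(471,316),(417,326))]; print(np.round(c,3),np.mean(c,0))
for yaw in (0,np.pi,):
  q=inverse_kinematics([.46,.255,.3],down(yaw-.1)); print(q)
  q=inverse_kinematics([.5,.036,.35],down(yaw+.15)); print(q)
T=np.array(camera_params("wrist")["camera_from_world"]); print("cam",-T[:3,:3].T@T[:3,3],T[2,:3],camera_params("wrist")["K"])
E
```

```text
(array([0.45803595, 0.26385275]), (107.65870666503906, 148.61114501953125), 81.68938446044922)Traceback (most recent call last):
  File "<stdin>", line 3, in <module>
  File "h.py", line 21, in quad
    w=np.array([ray(cam,p,z,P)[:2] for p in pts])
                ~~~^^^^^^^^^^^
  File "h.py", line 5, in ray
    P=P or camera_params(cam); K=np.array(P["K"]); T=np.array(P["camera_from_world"])
           ~~~~~~~~~~~~~^^^^^
ValueError: time passes only in moves, steps and waits
```

```bash
python3 - <<'E'
from h import *
im=cv2.imread("pics/top1.png")[...,::-1]
P=camera_params("top"); k=800/512; W={}
for n,p,z in (("slot",(321,287),.01),("bore",(318,314),.01),("shaft",(438,281),.085),("pin",(432,257),.065)):
    W[n]=ray("top",np.array(p)/k,z,P); print(n,W[n].round(4))
for a,b in (("bore","slot"),("shaft","pin")): d=W[b]-W[a]; print(a,np.hypot(*d[:2]),np.degrees(np.arctan2(d[1],d[0])))
c=np.array([ray("top",np.array(p)/k,.035,P)[:2] for p in ((402,252),(457,243),(471,316),(417,326))]); print(c.round(3),c.mean(0)); e=c[0]-c[3]; print(np.degrees(np.arctan2(e[1],e[0])),np.hypot(*e))
for yaw in (0,np.pi):
  print(inverse_kinematics([.43,.255,.3],down(yaw-.145)))
  print(inverse_kinematics([.5,.036,.3],down(yaw+.15)))
C=camera_params("wrist");T=np.array(C["camera_from_world"]); print("cam",-T[:3,:3].T@T[:3,3],T[2,:3],C["K"])
E
```

```text
slot [0.5032 0.2556 0.01  ]
bore [0.4509 0.2613 0.01  ]
shaft [0.4988 0.0352 0.085 ]
pin [0.5474 0.0436 0.065 ]
bore 0.052658623779005216 -6.169313074473182
shaft 0.049268751053021295 9.863206008901997
[[ 0.564  0.098]
 [ 0.58  -0.007]
 [ 0.44  -0.029]
 [ 0.423  0.073]] [0.5017043  0.03390107]
10.26601324172553 0.14405877489948415
[ 0.58053238  0.2755079  -1.34479828  1.84890078  0.28391171  1.24211483
 -0.99463715]
[ 0.45190504  0.09829878 -0.63587399  1.86348562  0.06258438  1.19959352
 -0.05438585]
[ 0.51272301  0.22263109 -1.24175987  1.85027114  0.22385109  1.22640806
  2.19855916]
[-1.48891516  0.30908677  1.56939072  1.93031306 -0.32880265  1.2286074
 -2.79719784]
cam [ 0.33140271 -0.56165046  0.37524583] [-0.24368602 -0.11143238 -0.96343134] [[321.38679578   0.         260.88042161]
 [  0.         321.38679578 196.60293579]
 [  0.           0.           1.        ]]
```

```bash
python3 - <<'E'
from h import *
import json
out={}
for n,p,yaw in (("stand",[.5,.036,.27],np.radians(10)),("plate",[.458,.263,.24],np.radians(-8.3))):
    move_ptp(p,down(yaw)); pause(.2)
    C=camera_params("wrist"); im=read_camera("wrist"); save(im,"w_"+n)
    out[n]={k:np.array(v).tolist() for k,v in C.items() if k in("K","camera_from_world")}
    nm="stand" if n=="stand" else "index_plate"
    for f,z in ((look_for,.01),(tip_of,0)):
        for r in f("wrist",nm): print(n,f.__name__,np.round(r["at"]),round(r["confidence"],2),ray("wrist",r["at"],z,C).round(3))
    print(read_eef_pos(),read_qpos().round(2),read_time_s())
json.dump(out,open("cams.json","w"))
a=np.hstack([cv2.imread(f"pics/w_{n}.png") for n in("stand","plate")]); cv2.imwrite("pics/w1.png",cv2.resize(a,(800,300),interpolation=cv2.INTER_AREA))
E
```

```text
stand call [267. 166.] 0.71 [0.507 0.038 0.01 ]
stand call [291.   5.] 0.33 [0.502 0.212 0.01 ]
stand call [268. 166.] 0.55 [0.509 0.035 0.   ]
[0.50005029 0.03577131 0.26997633] [ 0.45  0.13 -0.64  1.9   0.08  1.14 -0.05] 3.625
plate call [62. 59.] 0.96 [0.275 0.407 0.01 ]
plate call [471. 290.] 0.89 [0.695 0.073 0.01 ]
plate call [257. 161.] 0.62 [0.456 0.273 0.01 ]
plate call [456.  59.] 0.62 [0.674 0.346 0.01 ]
plate call [445.  72.] 0.97 [0.668 0.336 0.   ]
plate call [480. 324.] 0.88 [0.714 0.013 0.   ]
plate call [256. 164.] 0.75 [0.454 0.267 0.   ]
plate call [54. 65.] 0.6 [0.259 0.404 0.   ]
[0.45861987 0.26193864 0.24006563] [ 0.1   0.25 -0.79  1.87  0.2   1.1  -0.91] 4.9
```

View pics/w_stand.png

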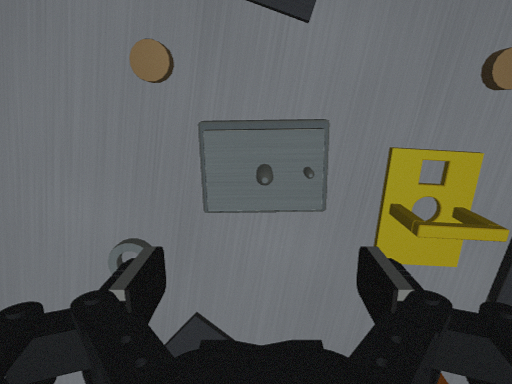

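View pics/w_plate.png

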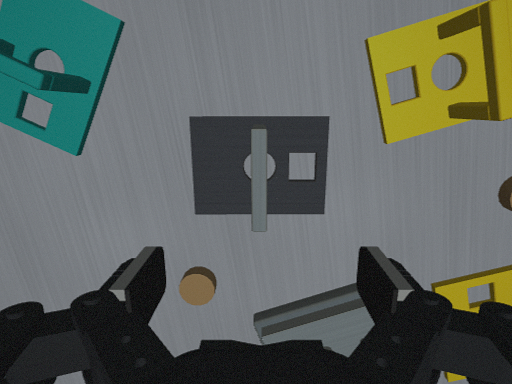

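The wrist views confirm it. The index plate is centred near (259,165), with its slot at (302,166) and bar along column 259. The stand's shaft tip is near (265,181), its pin tip near (310,176), and its outline about (200..328, 121..212). Now I'll compute both poses from these.

```bash
python3 - <<'E'
from h import *
import json
o=json.load(open("cams.json"))
def w(n,p,z): return ray("wrist",p,z,o[n])[:2]
im=cv2.imread("pics/w_plate.png")[...,::-1]
print("rect",quad("wrist",im,[258,168],lambda i:(i.max(2)<75),.01,o["plate"]))
a=w("plate",(259.5,129),.087);b=w("plate",(259.5,231),.087);d=a-b
print("bar",(a+b)/2,np.hypot(*d),np.degrees(np.arctan2(d[1],d[0]))-90)
for p in ((190,117),(329,117),(324,214),(196,214)): print(w("plate",p,.01).round(4))
s=w("plate",(302,166.5),.01); print("slot",s)
for n,p,z in (("shaft",(265,181),.085),("shaftbase",(265,168),.04),("pin",(310,176),.065),("pinbase",(306,169),.04)): print(n,w("stand",p,z).round(4))
print("stand rect")
for p in ((199,122),(329,120),(326,212),(205,212)): print(w("stand",p,.035).round(4))
c=cv2.imread("pics/w_stand.png")[110:225,190:340]; cv2.imwrite("pics/c.png",cv2.resize(c,None,fx=5,fy=5,interpolation=cv2.INTER_CUBIC))
E
```

```text
rect (array([0.45720087, 0.26629398]), (109.46046447753906, 149.59207153320312), 81.3836441040039)
bar [0.45797677 0.26593917] 0.09255285279505703 -8.687049208490194
[0.3921 0.3305]
[0.5395 0.3081]
[0.5235 0.1997]
[0.3761 0.222 ]
slot [0.5046215  0.25908721]
shaft [0.5039 0.0348]
shaftbase [0.5035 0.0395]
pin [0.5503 0.0437]
pinbase [0.5489 0.0462]
stand rect
[0.4239 0.0764]
[0.5633 0.1027]
[ 0.5836 -0.0008]
[ 0.4432 -0.0252]
```

View pics/c.png

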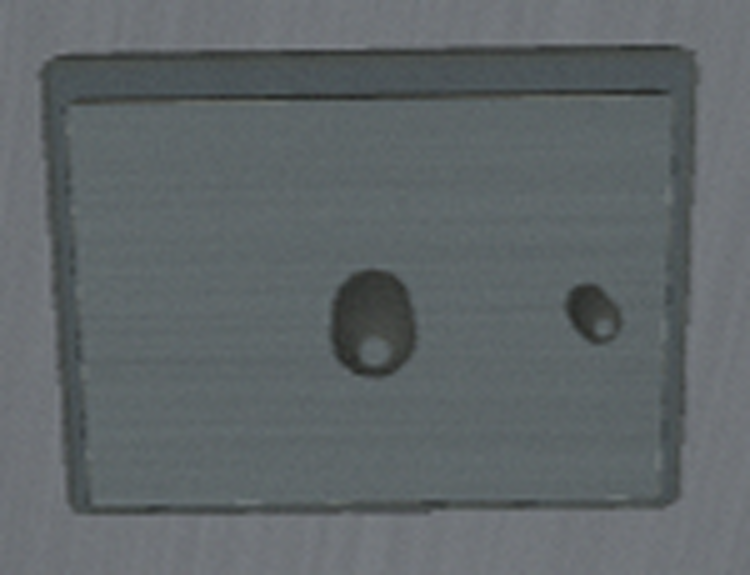

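```bash
python3 - <<'E'
from h import *
import json
o=json.load(open("cams.json"))
c=np.array([ray("wrist",p,.04,o["stand"])[:2] for p in ((203.8,130.4),(324,128.6),(322,210),(207.4,211))])
e=(c[1]+c[2]-c[0]-c[3])/2; print("seat",c.mean(0),np.degrees(np.arctan2(e[1],e[0])),np.hypot(*e),np.hypot(*(c[0]+c[1]-c[2]-c[3]))/2)
s=ray("wrist",(264.8,180),.085,o["stand"]);p=ray("wrist",(310.8,175.4),.065,o["stand"]);d=p-s
print("shaft",s,"pin",p,np.degrees(np.arctan2(d[1],d[0])),np.hypot(*d[:2]))
q=down(np.radians(-8.6)); g=[.4577,.266]
move_ptp(g+[.14],q); movel(g+[.079],speed=.1)
move_gripper(0.0,60); f0=read_ft_force()
print(read_finger_gap(),read_grasp_force(),read_eef_pos(),f0)
movel(g+[.105],speed=.1); pause(.2)
print(read_finger_gap(),read_grasp_force(),read_ft_force()-f0,read_ft_force(),read_ft_torque(),read_time_s())
C=camera_params("wrist"); save(read_camera("wrist"),"held")
E
```

```text
seat [0.5033878  0.03556669] 10.502352589975397 0.1315619373411523 0.09216700388105376
shaft [0.5034856  0.03572484 0.085     ] pin [0.55101651 0.04442817 0.065     ] 10.376414720823965 0.04832116631472358
0.012733505373585445 59.26005184650421 [0.45814161 0.26602036 0.07930076] [-0.18177965 -0.87056963  2.42896216]
0.012841895237839952 58.542285561561584 [-1.00136129  1.08933758 -6.59910121] [-1.18314094  0.21876795 -4.17013905] [-0.02037533 -0.01879801  0.01395248] 7.4
```

View pics/held.png

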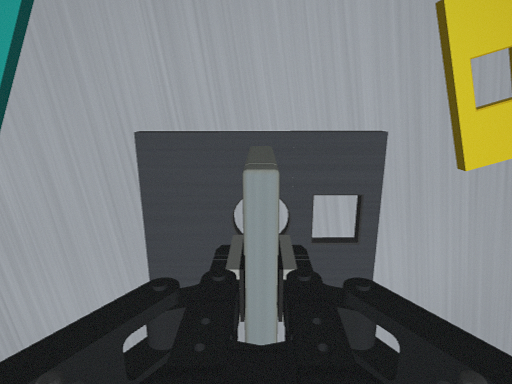

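The plate is held level, with the slot at (336,217) and its far edge from (135,132) to (387,132). I'll check the in-hand offset, then carry it over the stand.

```bash
python3 - <<'E'
from h import *
C=camera_params("wrist"); t=read_eef_pos(); z=t[2]-.079+.01
a=np.radians(-8.6); M=np.array([[np.cos(a),np.sin(a)],[-np.sin(a),np.cos(a)]])
for n,p in (("slot(48,0)",(335,217)),("corner(-75,55)",(135,132)),("corner(75,55)",(387,132))): print(n,(M@(ray("wrist",p,z,C)-t)[:2]*1000).round(1))
g=[.5034,.0357]; q=down(np.radians(10.4))
movel([.4577,.266,.22],speed=.2)
movel(g+[.22],q,speed=.2); movel(g+[.18],speed=.15); pause(.2)
print(read_eef_pos(),read_finger_gap(),read_ft_force(),read_ft_torque(),read_time_s())
C=camera_params("wrist"); t=read_eef_pos(); save(read_camera("wrist"),"over")
read_camera("scene"); save(read_camera("scene")[130:270,150:350].repeat(4,0).repeat(4,1),"over_s")
print([proj("scene",[*g,.085]).round(1), proj("wrist",[*g,.085],C).round(1), proj("wrist",[g[0]+.048*np.cos(.1815),g[1]+.048*np.sin(.1815),.065],C).round(1)])
E
```

```text
slot(48,0) [46.4  1.3]
corner(-75,55) [-75.4  54.8]
corner(75,55) [74.  54.6]
[0.50450854 0.0360766  0.18129604] 0.01297060910735993 [-0.02843095  0.33933843 -4.80353671] [0.03384575 0.00094851 0.00197452] 10.1167
[array([227.4, 172.9]), array([259.4, 206.9]), array([321. , 199.1])]
```

View pics/over.png

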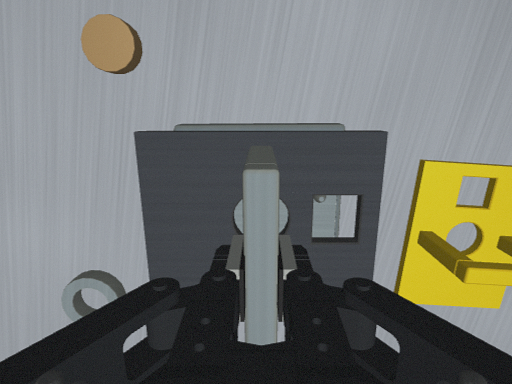

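In hand the plate is within 1.5 mm of nominal, and the pin tip shows in the slot at (320,198), where the projection puts it. Lowering now with a force guard.

```bash
python3 - <<'E'
from h import *
g=[.5028,.0355]; q=down(np.radians(10.4))
f0=read_ft_force(); z=.18
def st(): return read_eef_pos().round(4),(read_ft_force()-f0).round(1),round(read_time_s(),2)
ok=True
for z in (.165,.152,.14,.13,.125,.122,.121,.12,.119,.118,.117):
    movel(g+[z],q,speed=.06); 
    s=st(); print(z,*s)
    if s[1][2]>4 or np.hypot(*s[1][:2])>6: break
pause(.15); print(st(),read_ft_torque().round(2),read_finger_gap())
save(read_camera("wrist"),"low")
E
```

```text
0.165 [0.502  0.0354 0.164 ] [-0.3  0.4 -0.8] 10.67
0.152 [0.5022 0.0355 0.1513] [-1.   0.4 -0.6] 11.03
0.14 [0.5022 0.0354 0.1393] [-0.4  0.8 -0.6] 11.38
0.13 [0.5022 0.0354 0.1294] [-0.9  0.8 -0.4] 11.7
0.125 [0.5025 0.0354 0.1247] [-1.   0.5 -0.8] 11.95
0.122 [0.5026 0.0355 0.1218] [0.1 0.8 0.4] 12.2
0.121 [0.5028 0.0355 0.121 ] [-0.9  0.8 -0.9] 12.45
0.12 [0.5027 0.0355 0.1199] [-0.7  0.9  0.6] 12.7
0.119 [0.503  0.0356 0.1193] [-0.7  0.9  1.6] 12.95
0.118 [0.503  0.0356 0.1193] [-4.3  0.4  9.8] 13.2
(array([0.5031, 0.0356, 0.1193]), array([-3.2, -0.5,  9.1]), 13.35) [-0.08  0.75 -0.05] 0.01316632090607899
```

Contact came at z = 0.1193, exactly 40 mm above the grasp height, so the plate is seated. Releasing and retreating.

```bash
python3 - <<'E'
from h import *
g=[.503,.0356]
move_gripper(.05); pause(.2); move_gripper(.085)
movel(g+[.2],speed=.12)
movel(g+[.29],speed=.2); pause(.2)
C=camera_params("wrist"); im=read_camera("wrist"); save(im,"done")
s=read_camera("scene"); 
v=np.hstack([im[60:260,130:430],cv2.resize(s[100:330,130:430],(300,200))]); save(cv2.resize(v,(800,267)),"done2")
z=.05
a=np.radians(10.4); M=np.array([[np.cos(a),-np.sin(a)],[np.sin(a),np.cos(a)]])
print([proj("wrist",[*(np.array(g)+M@np.array(c)),z],C).round(0) for c in ((-.075,.055),(.075,.055),(.075,-.055),(-.075,-.055))])
print(quad("wrist",im,[260,170],lambda i:(i.max(2)<75),z,C),read_time_s(),read_ft_force())
E
```

```text
[array([195., 121.]), array([332., 121.]), array([326., 216.]), array([200., 216.])]
(array([0.50230807, 0.03679299]), (149.6807861328125, 111.12939453125), 10.395014762878418) 16.2167 [0.19857213 0.15035562 0.00507467]
```

View pics/done2.png

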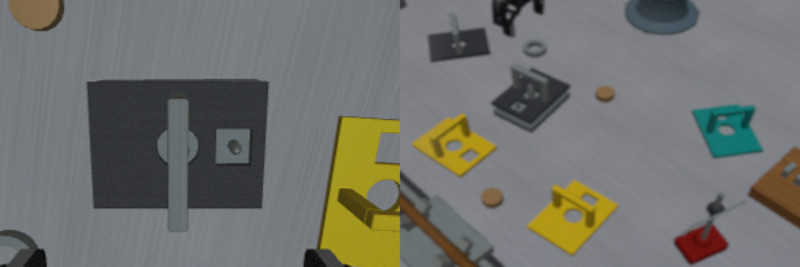

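The plate lies flat on the stand. The pin shows through the slot at (235,147) in the left half, the shaft through the bore, and the measured outline is 150×111 mm at z = 50 mm. The gauge and the plain plate have not moved. Handing in.

```bash
python3 -c "
from bench import *
print(sign_off())"
```

```text
the job is handed in; nothing more can be done
None
```

The index plate is seated flat on the arbor stand with the shaft through its bore and the pin through its slot; it has been released, the plain plate and gauge were left alone, and the job was handed in at about 16 s.

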